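# Put the lids back on the inspected honey pots

## Task

The four empty stoneware honey pots have been inspected: put each stoneware lid on the pot that it fits, the square lid on the square pot and the round lids by size, so that every lid lies flat on its rim with its plug in the mouth and, on the square pot, its sides in line with the pot's. Set the lids down gently, do not drop them, and leave the pots standing where they are; leave the wooden lid and the closed glass jar alone.

Things in the scene. Friction and masses are not known exactly. Their poses are not given: they have to be found in the camera images.
- pot_large: Open empty round stoneware pot, honey-coloured glaze, bellied, 112 mm across the belly (at about 40% of its height), 110 mm high, about 800 g, standing loose on the bench. The mouth on top is a round hole 74 mm across in a flat rim 90 mm across, 110 mm above the origin. Origin: centre of the underside; z up; yaw has no meaning
- pot_medium: Open empty round stoneware pot, honey-coloured glaze, bellied, 90 mm across the belly (at about 40% of its height), 90 mm high, about 550 g, standing loose on the bench. The mouth on top is a round hole 56 mm across in a flat rim 70 mm across, 90 mm above the origin. Origin: centre of the underside; z up; yaw has no meaning
- pot_small: Open empty round stoneware pot, honey-coloured glaze, bellied, 68 mm across the belly (at about 40% of its height), 70 mm high, about 350 g, standing loose on the bench. The mouth on top is a round hole 38 mm across in a flat rim 52 mm across, 70 mm above the origin. Origin: centre of the underside; z up; yaw has no meaning
- pot_square: Open empty square stoneware pot, same glaze, 90 x 90 mm, 80 mm high, about 600 g, standing loose. The mouth on top is a square hole 56 x 56 mm in a flat square rim 76 x 76 mm, 80 mm above the origin, sides parallel to the pot's x and y. Origin: centre of the underside; z up
- lid_large: Round stoneware lid of the large round pot, about 150 g, lying upright on its plug: flange 92 mm across, 8 to 15 mm above the origin; plug below it 58 mm across, 8 mm deep, 8 mm spare all round in the mouth; knob on top 26 mm across, 15 to 39 mm above the origin (grip it there from above). Origin: centre of the plug's underside, z up. Fitted: flange on the rim, origin 8 mm below the rim
- lid_medium: Round stoneware lid of the medium round pot, about 90 g, lying upright on its plug: flange 72 mm across, 8 to 15 mm above the origin; plug below it 42 mm across, 8 mm deep, 7 mm spare all round in the mouth; knob on top 26 mm across, 15 to 39 mm above the origin (grip it there from above). Origin: centre of the plug's underside, z up. Fitted: flange on the rim, origin 8 mm below the rim
- lid_small: Round stoneware lid of the small round pot, about 50 g, lying upright on its plug: flange 54 mm across, 8 to 15 mm above the origin; plug below it 24 mm across, 8 mm deep, 7 mm spare all round in the mouth; knob on top 26 mm across, 15 to 39 mm above the origin (grip it there from above). Origin: centre of the plug's underside, z up. Fitted: flange on the rim, origin 8 mm below the rim
- lid_square: Square stoneware lid, about 130 g, lying upright on its plug: flange 76 x 76 mm, 8 to 15 mm above the origin; plug 40 x 40 mm, 8 mm deep, 8 mm spare per side in the mouth; bar handle 44 mm long (x), 20 mm wide (y), 15 to 39 mm above the origin: grip across its width. Origin: centre of the plug's underside, z up, x and y along the sides. Fitted in any quarter turn: origin 8 mm below the rim
- wood_lid: Bystander: plain wooden disc without a knob, 62 mm across, 20 mm thick, lying on the bench; belongs to none of these pots. Origin: centre of the underside
- glass_jar: Bystander: closed square glass jar of honey, amber, 70 x 70 mm, 106 mm high with its round wooden lid. Origin: centre of the underside
There are look-alikes about, which are no part of the job. Leave any black or pink look-alike of the pot_small alone.

How it is judged:
At the end, for the whole second after the job is handed in: Each of the four stoneware lids is seated on its own pot: centred within 12 mm, at its seated height within 4 mm, level within 0.1 rad, the square one in line within 0.3 rad in any quarter turn; every pot upright (0.1 rad) and within 30 mm of where it started; lids and pots at rest and released (horizontal distance between lid_large and pot_large below 0.012 m and z of lid_large in the frame of pot_large between 0.098 and 0.106 m and angle between each of lid_large, pot_large, lid_medium, pot_medium, lid_small, pot_small, lid_square, pot_square's own z axis and vertical below 0.1 rad and distance of each of pot_large, pot_medium, pot_small, pot_square from where it was at the start of the episode below 0.03 m and linear speed of each of lid_large, pot_large, lid_medium, pot_medium, lid_small, pot_small, lid_square, pot_square below 0.02 m/s and horizontal distance between lid_medium and pot_medium below 0.012 m and z of lid_medium in the frame of pot_medium between 0.078 and 0.086 m and horizontal distance between lid_small and pot_small below 0.012 m and z of lid_small in the frame of pot_small between 0.058 and 0.066 m and horizontal distance between lid_square and pot_square below 0.012 m and z of lid_square in the frame of pot_square between 0.068 and 0.076 m and (angle between the x axis of lid_square and the x axis of pot_square, either way round below 0.3 rad or angle between the x axis of lid_square and the y axis of pot_square, either way round below 0.3 rad)); the robot touches nothing.
It fails at once if a stoneware lid is dropped (falls freely from more than about 25 mm) ((linear speed of lid_large above 0.7 m/s and contact force between lid_large and the fingers below 0.05 N) or (linear speed of lid_medium above 0.7 m/s and contact force between lid_medium and the fingers below 0.05 N) or (linear speed of lid_small above 0.7 m/s and contact force between lid_small and the fingers below 0.05 N) or (linear speed of lid_square above 0.7 m/s and contact force between lid_square and the fingers below 0.05 N)).
It fails at once if a pot is knocked over (angle between any of pot_large, pot_medium, pot_small, pot_square's own z axis and vertical above 0.4 rad).
It fails at once if the wooden lid or the glass jar is moved more than 30 mm (distance of any of wood_lid, glass_jar from where it was at the start of the episode above 0.03 m).
It also fails if it takes over 96 s, if anything falls off the work surface, if the arm or the gripper's body presses on something with over 40 N, if the wrist force passes 120 N, or if a joint passes its speed limit or range.

## Robot

A 7-joint arm with a two-finger parallel gripper is mounted at the origin on the work surface. World frame = base frame: x ahead of the robot, y to its left, z up, the work surface at z = 0. Lengths are in m, angles in rad, forces in N, time in s.
With the tool pointing down it reaches from about 0.375 to 0.925 m from the base axis. Payload 3.1 kg.
Tool frame: the origin (TCP) lies on the centre line of the jaws, within the pads' length; the fingertips stand manip.tips_ahead ahead of it and the grasp point (between the pads) is the TCP (manip.tips_ahead is the distance from the TCP to the fingertips, in m); z points along the fingers, y is the line along which they close (so a half turn about z gives the same grasp; the last joint's range is limited). The gripper opens to 85 mm and grips with 20 to 120 N. Pads are 22 mm wide; open, the fingers measure 114 mm over their backs; the gripper's body (76 mm by 85 mm) begins 54 mm behind the grasp point. The pads swing forward as they close: fully open they stand 13 mm farther back than shut.
Start: joints at [1.118, 0.383, 0.044, 1.598, -0.018, 1.161, -0.05], TCP at [0.226, -0.61, 0.25] pointing down, gripper open.
Joint ranges: [-2.61, 2.61], [-0.41, 2.15], [-1.48, 1.57], [0, 2.5], [-1.57, 4.71], [0.05, 1.97], [-2.85, 2.85]. Speed limits (rad/s): [2.79, 2.79, 3.14, 3.14, 3.14, 3.14, 3.14].

## Interface

Orientations are given as a unit quaternion [w, x, y, z].
In Python, from rig import monitor, camera, camera_info, manip gives the robot as it stands. The module is installed in compiled form; this text tells all that it offers.
- The arm moves only by the shell command python3 -m jog 'ROWS'. ROWS is text: rows parted by semicolons, each of 7 numbers parted by spaces: the turn, a rotation vector about the tool's x, y, z in degrees, then the shift along the tool's x, y, z in cm, then the opening, from -1 (shut) to 1 (fully open). In form: rx ry rz dx dy dz gripper; .... A call has 1 to 20 rows; each row shifts and turns the commanded pose from where the row before left it, along the tool's axes as they then stand; what a row does not reach is not made up. A row lasts 1/10 s, in which the tool goes at most 50 mm and 8.59 degrees, less where a joint would pass 70% of its speed; a pose out of reach is approached as far as the arm can. A call is refused whole if a number of a shift passes 5 or a number of a turn 8.59, either way. A call with a gripper value outside its range is refused whole. The fingers move at their own pace and stop on an object; the grip force is fixed at half the most. Time passes only in rows, so rows that do not move let the fingers close. It gives the time, the measured TCP pose, the force, the opening and the grip force at its end, in the units of the state.
- monitor.read_state(): the state, without advancing time (a new reading comes with each control period).
- camera(name): name is "side" or "top" or "wrist"; returns the picture (400x640x3 uint8, red, green, blue); there is no depth.
- camera_info(name): a dict with "fov_y" (degrees; the focal length in pixels is half the picture's height over the tangent of half this angle, whatever the lens; pixels are square), "cx", "cy" (the principal point, pixels), "pose" (4x4, takes a point from camera to world coordinates). Camera axes: x right, y up, looking along -z (the intrinsics and any distortion apply to the point x, -y, -z); pixel columns grow to the right and rows downward; lengths in m; the calibration is good to about 2 mm. The wrist camera is an equidistant fisheye: a pixel r from the principal point sees the ray r / f radians off the axis. A picture is of the moment at which its call begins: read the wrist's pose just before it. camera_info takes no time and is no camera call; for the wrist camera it gives the pose at the moment of the call.
- manip.sign_off(): hands the job in; it is judged then, once.
The state is a dict: "time": time; "joint_pos": joint angles; "qd": joint speeds; "joint_torque": joint torques, N m; "ee_pos": TCP position; "tcp_rot": TCP orientation; "force": force on the tool from outside, world axes, zero at the start; "wrist_torque": the same for the moment, N m; "grip_width": finger opening in m; "finger_force": force on a finger pad.
Only numpy, scipy, OpenCV 4.12 (cv2) and the standard library are available. Lean on these libraries where they do the work, as an engineer would, in place of code of your own. Each camera call takes 0.05 s, during which the arm holds its last target. There are 200 camera calls.

## Working session

There is one attempt and no reset: what is moved stays moved. The work goes in short steps, Python scripts to look and compute and a shell command to move; the robot and the scene stay as the last step left them, time stands still between calls to the robot, and variables do not carry over. Pictures are saved under pics/ and viewed, at most 14 in all, crops included, and the job is handed in when it is done.

```bash
mkdir -p pics; python3 - <<'E'
from rig import monitor,camera,camera_info,manip
import cv2
s=monitor.read_state()
print(s['time'],s['ee_pos'],s['tcp_rot'],s['grip_width'],manip.tips_ahead)
for n in ('top','side'):
    print(n,camera_info(n))
    cv2.imwrite(f'pics/{n}0.png',camera(n)[:,:,::-1])
E
```

```text
0.0 [ 0.22549184 -0.60865198  0.24885949] [-1.31565093e-03  9.84297441e-01  1.76512668e-01 -3.06868853e-04] 0.08521947586648108 0.019
top {'fov_y': 47.66980303798175, 'cx': 312.80333401647897, 'cy': 203.12174756922622, 'pose': array([[ 0.0016287 ,  0.99417278, -0.10778607,  0.38600831],
       [-0.9998763 ,  0.00330521,  0.01537722,  0.00428393],
       [ 0.01564387,  0.10774769,  0.99405518,  1.24194329],
       [ 0.        ,  0.        ,  0.        ,  1.        ]])}
side {'fov_y': 53.468348305759086, 'cx': 324.89016891041945, 'cy': 195.12699558397944, 'pose': array([[-0.93693401,  0.2025179 , -0.28485289,  0.19714868],
       [-0.34922778, -0.50993275,  0.7861352 ,  0.84464015],
       [ 0.01395063,  0.83603534,  0.54849821,  0.64537724],
       [ 0.        ,  0.        ,  0.        ,  1.        ]])}
```

View pics/top0.png

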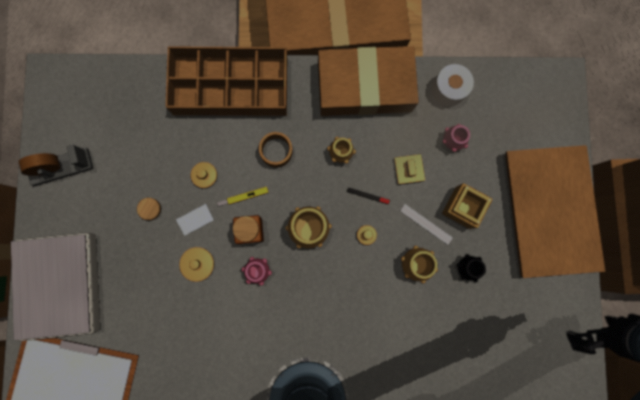

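View pics/side0.png

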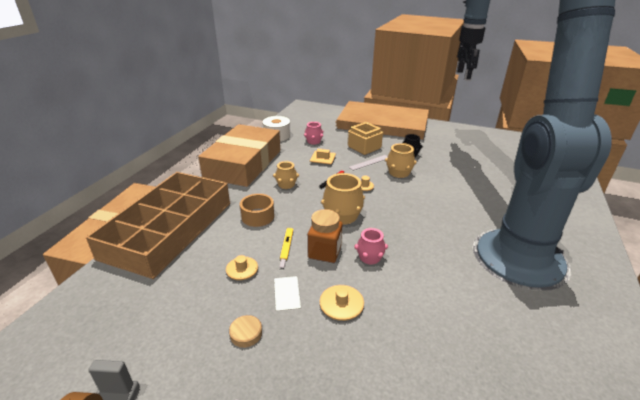

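The top view shows the lids: large (196,264), medium (204,175), small (367,235) and square (409,169). It also shows the pots: large (309,227), medium (421,264), small (342,150) and square (469,206). The glass jar is at (247,230) and the wooden disc at (148,208). The side view shows all the lids upright. I'll enlarge for accurate pixel positions.

```bash
python3 - <<'E'
import cv2
im=cv2.imread('pics/top0.png')
for n,x0,x1 in(('a',170,350),('b',330,500)):
    c=cv2.resize(im[135:285,x0:x1],None,fx=4,fy=4,interpolation=cv2.INTER_CUBIC)
    c=cv2.convertScaleAbs(c,alpha=1.6)
    for k in range(0,c.shape[1],40): cv2.line(c,(k,0),(k,6 if k%200 else 14),(255,255,255),1)
    for k in range(0,600,40): cv2.line(c,(0,k),(6 if k%200 else 14,k),(255,255,255),1)
    cv2.imwrite(f'pics/crop_{n}.png',c)
E
```

```text
(no output)
```

View pics/crop_a.png

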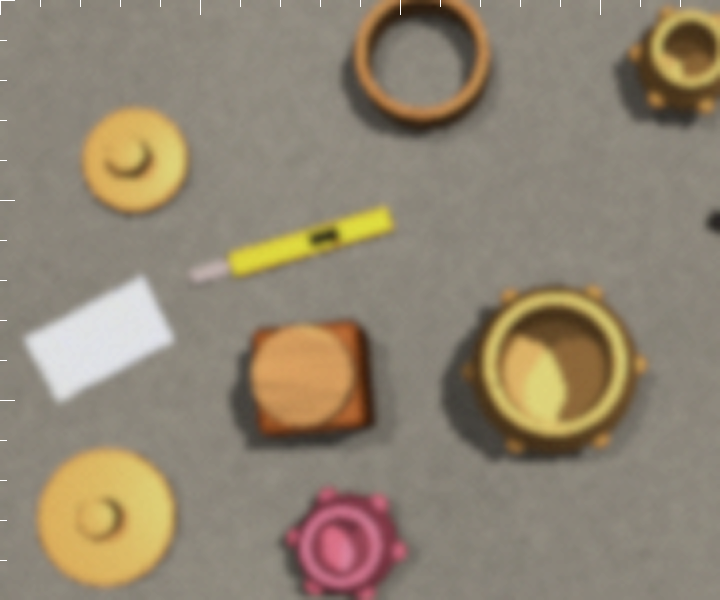

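View pics/crop_b.png

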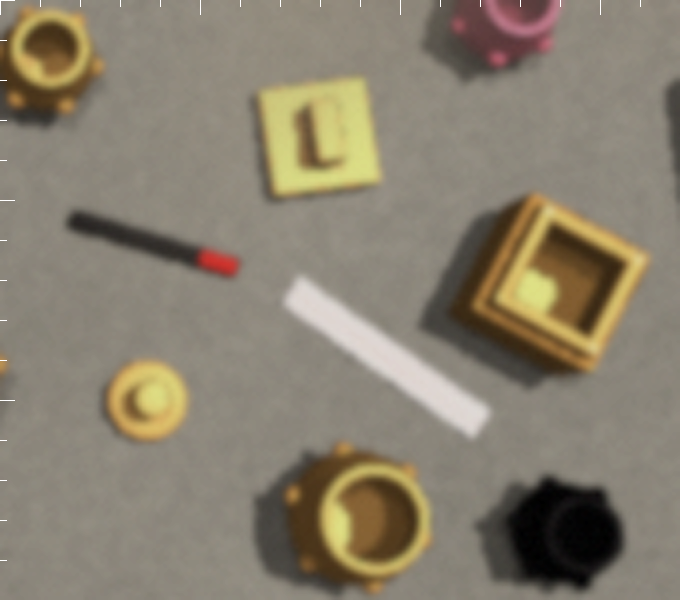

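Refined pixel positions (crop/4 plus offset):
- **Lids:** large (106,517)a, medium (135,160)a, small (147,401)b. The square lid's corners are (258,92), (364,78), (382,183) and (274,196) in b, with its bar running nearly vertical in the image.
- **Pot rims:** large (556,363)a, medium (375,520)b, small (49,49)b. The square rim is centred at about (567,285)b.

```bash
cat > h.py <<'E'
import numpy as np
from rig import monitor,camera,camera_info,manip
from scipy.spatial.transform import Rotation as R
def ray(ci,u,v,z):
    f=200/np.tan(np.radians(ci['fov_y']/2)); P=ci['pose']
    d=P[:3,:3]@np.array([(u-ci['cx'])/f,-(v-ci['cy'])/f,-1]); o=P[:3,3]
    return (o+d*(z-o[2])/d[2])[:2]
def top(c,u,v,z):
    return ray(camera_info('top'),(u+.5)/4-.5+{'a':170,'b':330}[c],(v+.5)/4-.5+135,z)
def st():
    s=monitor.read_state(); q=s['tcp_rot']; M=R.from_quat(q[[1,2,3,0]]).as_matrix()
    return s,M
E
python3 - <<'E'
from h import *
T=lambda *a:np.round(top(*a),4)
for n,a in dict(LL=('a',106.5,517,.015),LM=('a',135,160,.015),LS=('b',147.5,401,.015),LQ=('b',319.5,137,.015),PL=('a',556,363,.11),PM=('b',375.5,520,.09),PS=('b',49,49,.07),PQ=('b',567,285,.08),jar=('a',303,375,.106)).items(): print(n,T(*a))
ang=lambda p,q:np.degrees(np.arctan2(*(q-p)[::-1]))
c=[top('b',u,v,.015) for u,v in((258,92),(364,78),(382,183),(274,196))]
print('LQ edges',[ang(c[i],c[(i+1)%4])for i in range(4)],[np.linalg.norm(c[i]-c[(i+1)%4])for i in range(4)])
c=[top('b',u,v,.08) for u,v in((540,204),(648,258),(592,364),(482,308))]
print('PQ edges',[ang(c[i],c[(i+1)%4])for i in range(4)],[np.linalg.norm(c[i]-c[(i+1)%4])for i in range(4)])
print(st()[1].round(3))
E
```

```text
LL [0.3544 0.297 ]
LM [0.5964 0.2847]
LS [ 0.4329 -0.1604]
LQ [ 0.6149 -0.2813]
PL [ 0.4527 -0.0029]
PM [ 0.3552 -0.2941]
PS [ 0.6628 -0.0904]
PQ [ 0.5062 -0.4252]
jar [0.445  0.1554]
LQ edges [np.float64(-82.11310991016533), np.float64(-171.7462374802738), np.float64(97.12510645280412), np.float64(7.634247879277683)] [np.float64(0.07448442649901138), np.float64(0.07424504343304386), np.float64(0.07528943907410922), np.float64(0.07324324221711649)]
PQ edges [np.float64(-116.89798813142012), np.float64(150.3966759532306), np.float64(62.80974968338567), np.float64(-30.47533578154615)] [np.float64(0.07778358016173635), np.float64(0.07941492731027178), np.float64(0.07897039057537095), np.float64(0.07907768162813929)]
[[ 0.938  0.347 -0.001]
 [ 0.347 -0.938  0.002]
 [-0.    -0.002 -1.   ]]
```

```bash
cat >> h.py <<'E'
def go(x,y,z=None,yaw=None):
    s,M=st(); d=np.array([x,y,z if z is not None else s['ee_pos'][2]])-s['ee_pos']
    y0=np.degrees(np.arctan2(M[1,0],M[0,0])); tilt=R.from_matrix(M.T@R.from_euler('ZX',[y0,180],True).as_matrix()).as_rotvec(True)
    yaw=y0 if yaw is None else yaw
    N=R.from_euler('ZX',[yaw,180],True).as_matrix()
    print('t',round(s['time'],2),'yaw',y0.round(2),'rz first',round(y0-yaw,2),'then cm',(N.T@d*100).round(2),'tiltfix',tilt.round(2),'w',s['grip_width'].round(4))
def fish(ci,u,v,z):
    f=200/np.tan(np.radians(ci['fov_y']/2)); a=np.array([u-ci['cx'],v-ci['cy']]); r=np.hypot(*a); t=r/f
    d=ci['pose'][:3,:3]@np.array([np.sin(t)*a[0]/r,-np.sin(t)*a[1]/r,-np.cos(t)]); o=ci['pose'][:3,3]
    return (o+d*(z-o[2])/d[2])[:2]
E
python3 -m jog '0 0 6.25 0 0 0 1;0 0 6.25 0 0 0 1;0 0 0 3.6 -2.26 0 1;0 0 0 3.6 -2.26 0 1;0 0 0 3.6 -2.26 0 1;0 0 0 3.6 -2.26 0 1;0 0 0 3.6 -2.26 0 1;0 0 0 3.6 -2.26 0 1;0 0 0 3.6 -2.26 0 1;0 0 0 3.6 -2.26 0 1;0 0 0 3.6 -2.26 0 1;0 0 0 3.6 -2.26 0 1;0 0 0 3.6 -2.26 0 1;0 0 0 3.5 -2.26 0 1;0 0 0 0 0 0 1;0 0 0 0 0 0 1'
python3 - <<'E'
from h import *
import cv2
go(.6149,-.2813,.12,7.8)
ci=camera_info('wrist');im=camera('wrist')
import pickle;pickle.dump(ci,open('ci1.pkl','wb'));print(ci)
cv2.imwrite('pics/w1.png',im[:,:,::-1])
E
```

```text
time: 1.7
ee_pos: [0.6166, -0.2798, 0.2493]
tcp_rot: [-0.001, 0.998, 0.07, -0.001]
force: [-0.3, -1.3, -0.4]
grip_width: 0.0856
finger_force: 0.0Traceback (most recent call last):
  File "<stdin>", line 3, in <module>
  File "h.py", line 18, in go
    print('t',round(s['time'],2),'yaw',y0.round(2),'rz first',round(y0-yaw,2),'then cm',(N.T@d*100).round(2),'tiltfix',tilt.round(2),'w',s['grip_width'].round(4))
                                                                                                                                         ^^^^^^^^^^^^^^^^^^^^^
AttributeError: 'float' object has no attribute 'round'
```

```bash
sed -i "s/s\['grip_width'\].round(4)/s['grip_width']/" h.py
python3 - <<'E'
from h import *
import cv2
go(.6149,-.2813,.12,7.8)
ci=camera_info('wrist');im=camera('wrist')
import pickle;pickle.dump(ci,open('ci1.pkl','wb'));print(ci)
cv2.imwrite('pics/w1.png',im[:,:,::-1])
E
```

```text
t 1.7 yaw 8.07 rz first 0.27 then cm [-0.19  0.12 12.93] tiltfix [-0.07  0.07 -0.  ] w 0.08558836795738645
{'fov_y': 65.70646984690485, 'cx': 316.30955535076475, 'cy': 200.87903555075994, 'pose': array([[ 0.14164418,  0.9446777 ,  0.29583944,  0.69200886],
       [-0.98991686,  0.13554588,  0.04113309, -0.26933104],
       [-0.0012423 , -0.29868272,  0.95435166,  0.37327686],
       [ 0.        ,  0.        ,  0.        ,  1.        ]])}
```

View pics/w1.png

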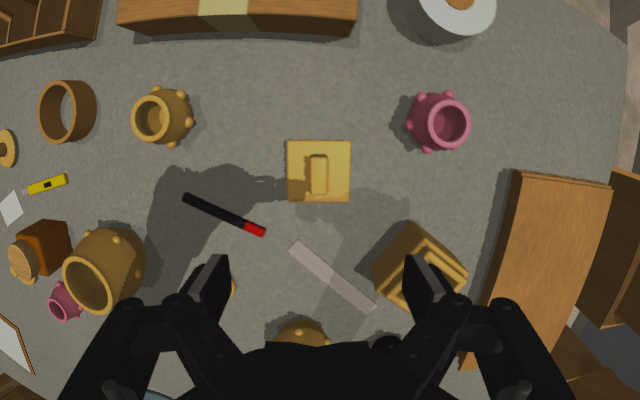

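The wrist view shows the square lid aligned with the tool, corners (288,141), (351,141), (349,201), (287,200). The square pot is at about (418,265) and the small pot's mouth at (151,117). I'll cross-check the lid position.

```bash
python3 - <<'E'
from h import *
import pickle
ci=pickle.load(open('ci1.pkl','rb'))
for z,p in((.015,[(288,141),(351,141),(349,201),(287,200)]),(.039,[(319,172)]),(.07,[(151,118)])):
    q=np.array([fish(ci,u,v,z) for u,v in p]);print(q.round(4),q.mean(0).round(4))
E
```

```text
[[ 0.6483 -0.242 ]
 [ 0.6588 -0.3143]
 [ 0.5864 -0.3242]
 [ 0.577  -0.2494]] [ 0.6176 -0.2825]
[[ 0.6218 -0.2819]] [ 0.6218 -0.2819]
[[ 0.6647 -0.0946]] [ 0.6647 -0.0946]
```

```bash
python3 -m jog '0 0 0 0 0.2 4 1;0 0 0 0 0 4 1;0 0 0 0 0 4 1;0 0 0 0 0 4 1;0 0 0 0 0 3 1;0 0 0 0 0 1.5 1;0 0 0 0 0 0.5 1;0 0 0 0 0 0 1;0 0 0 0 0 0 -1;0 0 0 0 0 0 -1;0 0 0 0 0 0 -1;0 0 0 0 0 0 -1;0 0 0 0 0 0 -1;0 0 0 0 0 0 -1;0 0 0 0 0 0 -1;0 0 0 0 0 0 -1'
```

```text
time: 3.35
ee_pos: [0.617, -0.2842, 0.0412]
tcp_rot: [0.0, 0.998, 0.068, 0.001]
force: [0.1, 0.6, 6.1]
grip_width: 0.0185
finger_force: 62.2
```

```bash
python3 -m jog '0 0 0 0 0 -1 -1;0 0 0 0 0 -2 -1;0 0 0 0 0 -3 -1;0 0 0 0 0 -3 -1;0 0 0 0 0 -3 -1;0 0 0 0 0 -3 -1;0 0 3 0 0 -2 -1;0 0 5 0 0 -1 -1;0 0 6 0 0 0 -1;0 0 6 0 0 0 -1;0 0 6 0 0 0 -1;0 0 6 0 0 0 -1;0 0 4.8 0 0 0 -1;0 0 0 0 0 0 -1;0 0 0 0 0 0 -1'; python3 -c "
from h import *
go(.5062,-.4252,.20,-29)"
```

```text
time: 4.85
ee_pos: [0.6154, -0.2838, 0.2194]
tcp_rot: [-0.0, 0.968, -0.249, -0.001]
force: [-0.6, 0.4, -1.8]
grip_width: 0.0187
finger_force: 61.3
t 4.85 yaw -28.87 rz first 0.13 then cm [-2.7  17.66  1.94] tiltfix [0.02 0.11 0.  ] w 0.01869229565480825
```

```bash
python3 -m jog '0 0 0 -0.2 1.5 0 -1;0 0 0 -0.5 3 0 -1;0 0 0 -0.5 3.5 0 -1;0 0 0 -0.5 3.5 0 -1;0 0 0 -0.5 3.4 0 -1;0 0 0 -0.3 2 0 -1;0 0 0 -0.2 0.76 0 -1;0 0 0 0 0 0 -1;0 0 0 0 0 2 -1;0 0 0 0 0 3 -1;0 0 0 0 0 2.5 -1;0 0 0 0 0 1 -1;0 0 0 0 0 0.5 -1;0 0 0 0 0 0 -1;0 0 0 0 0 0 -1'; python3 - <<'E'
from h import *
import cv2
go(.5062,-.4252,.113,-29)
im=np.vstack([cv2.resize(camera('side')[80:200,270:470],None,fx=3,fy=2.5,interpolation=2),cv2.resize(camera('top')[150:270,400:560],(600,300),interpolation=2)])
cv2.imwrite('pics/s2.png',im[:,:,::-1])
E
```

```text
time: 6.35
ee_pos: [0.5083, -0.426, 0.1319]
tcp_rot: [0.0, 0.968, -0.25, 0.001]
force: [0.2, 0.1, -1.5]
grip_width: 0.0186
finger_force: 61.3
t 6.35 yaw -28.94 rz first 0.06 then cm [-0.22  0.03  1.89] tiltfix [ 0.01 -0.17 -0.  ] w 0.018580578371594075
```

View pics/s2.png

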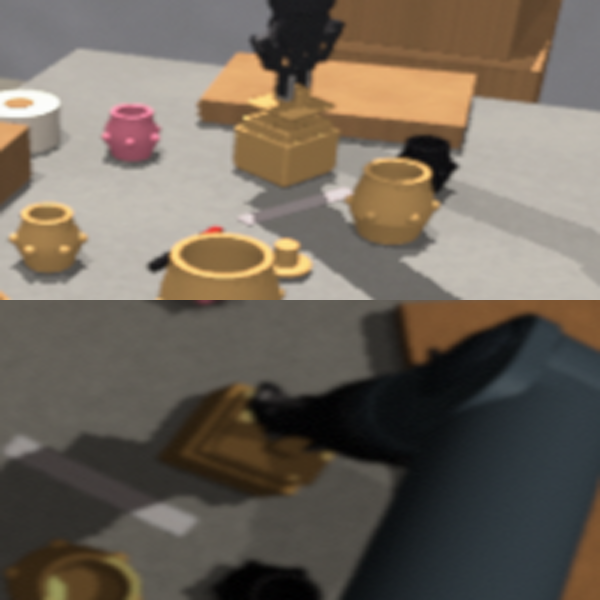

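The side view shows the lid just above the square pot with its sides in line. I'll lower it slowly.

```bash
python3 -m jog '0 0 0 -0.2 0 0.4 -1;0 0 0 0 0 0.4 -1;0 0 0 0 0 0.4 -1;0 0 0 0 0 0.3 -1;0 0 0 0 0 0.2 -1;0 0 0 0 0 0 -1;0 0 0 0 0 0 -1'
```

```text
time: 7.15
ee_pos: [0.5054, -0.4247, 0.1133]
tcp_rot: [0.0, 0.968, -0.25, 0.0]
force: [-0.5, 0.6, -0.8]
grip_width: 0.0182
finger_force: 61.4
```

```bash
python3 -m jog '0 0 0 0 0 0.1 -1;0 0 0 0 0 0.1 -1;0 0 0 0 0 0 -1'
```

```text
time: 7.45
ee_pos: [0.5054, -0.4247, 0.1132]
tcp_rot: [-0.0, 0.968, -0.25, 0.0]
force: [-3.1, 2.3, 7.0]
grip_width: 0.0186
finger_force: 62.6
```

```bash
python3 -m jog '0 0 0 0 0 0 0;0 0 0 0 0 0 1;0 0 0 0 0 0 1;0 0 0 0 0 0 1;0 0 0 0 0 0 1;0 0 0 0 0 -1 1;0 0 0 0 0 -2 1;0 0 0 0 0 -4 1;0 0 0 0 0 -4 1;0 0 0 0 0 -2 1;0 0 0 0 0 0 1'; python3 - <<'E'
from h import *
import cv2
go(.4329,-.1604,.24,0)
im=camera('wrist'); cv2.imwrite('pics/w3.png',im[:,:,::-1])
import pickle;pickle.dump(camera_info('wrist'),open('ci3.pkl','wb'))
E
```

```text
time: 8.55
ee_pos: [0.5077, -0.4267, 0.2475]
tcp_rot: [0.002, 0.968, -0.25, 0.005]
force: [-0.4, 0.0, -0.3]
grip_width: 0.0858
finger_force: 0.0
t 8.55 yaw -28.98 rz first -28.98 then cm [ -7.48 -26.63   0.75] tiltfix [ 0.08 -0.61 -0.  ] w 0.08583167682506125
```

View pics/w3.png

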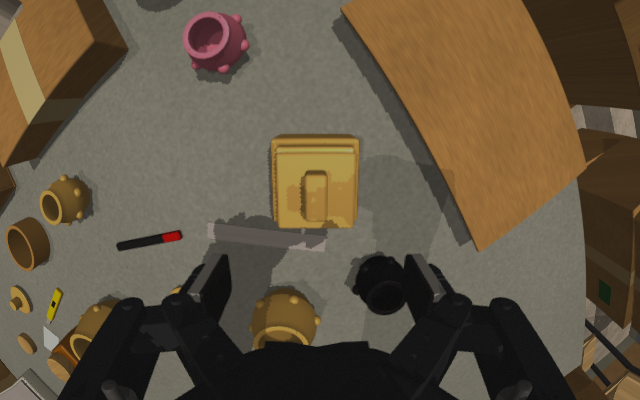

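The wrist view shows the square lid flat on the pot and in line. Its flange spans about (277..358, 152..228), with a strip of pot showing at the top (row 136) and on the left. Checking its centring.

```bash
python3 - <<'E'
from h import *
import pickle,cv2
ci=pickle.load(open('ci3.pkl','rb'))
q=np.array([fish(ci,u,v,.087) for u,v in [(277,152),(358,152),(357,228),(278,228)]]);print(q.mean(0),np.linalg.norm(q-np.roll(q,1,0),axis=1))
im=cv2.imread('pics/w3.png')[120:240,250:380]
cv2.imwrite('pics/w3c.png',cv2.resize(cv2.convertScaleAbs(im,alpha=1.3),None,fx=4.5,fy=4.5,interpolation=2))
E
```

```text
[ 0.50463404 -0.42623244] [0.07501791 0.0745824  0.07508426 0.07793286]
```

View pics/w3c.png

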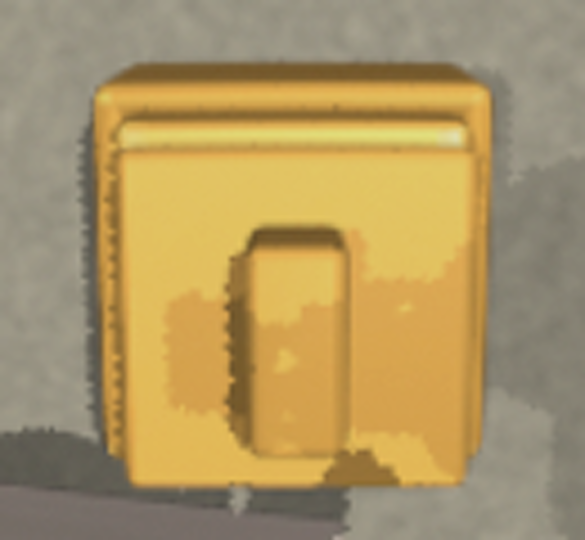

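The square lid is seated and centred. Next is the small lid.

```bash
cat >> h.py <<'E'
def lid(z,est):
    import cv2
    ci=camera_info('wrist'); im=camera('wrist')
    hsv=cv2.cvtColor(im,cv2.COLOR_RGB2HSV); m=cv2.inRange(hsv,(10,110,40),(32,255,255))
    m=cv2.morphologyEx(m,cv2.MORPH_CLOSE,np.ones((7,7)))
    for c in cv2.findContours(m,0,2)[0]:
        if cv2.contourArea(c)<300: continue
        p=np.array([fish(ci,u,v,z) for u,v in c[:,0].astype(float)])
        (x,y),r=cv2.minEnclosingCircle((p*1000).astype(np.float32))
        e=cv2.fitEllipse((p*1000).astype(np.float32))
        if np.hypot(x/1e3-est[0],y/1e3-est[1])<.04: print('circle mm',round(x,1),round(y,1),'dia',round(2*r,1),'ellipse',np.round(e[0],1),np.round(e[1],1))
    return im
E
python3 -m jog '0 0 -7.25 0 0 0 1;0 0 -7.25 0 0 0 1;0 0 -7.25 0 0 0 1;0 0 -7.25 0 0 0 1;0 0 0 -0.5 -2 0 1;0 0 0 -1 -3.6 0 1;0 0 0 -1.2 -4.2 0 1;0 0 0 -1.2 -4.2 0 1;0 0 0 -1.2 -4.2 0 1;0 0 0 -1.2 -4.2 0 1;0 0 0 -0.7 -2.6 0 1;0 0 0 -0.5 -1.6 0 1;0 0 0 0 0 0 1;0 0 0 0 0 0 1'; python3 - <<'E'
from h import *
import cv2
go(.4329,-.1604,.04,0)
im=lid(.015,(.4329,-.1604)); cv2.imwrite('pics/w4.png',im[:,:,::-1])
E
```

```text
time: 10.0
ee_pos: [0.43, -0.1597, 0.2409]
tcp_rot: [0.0, 1.0, -0.0, -0.0]
force: [0.3, -0.3, 0.9]
grip_width: 0.0855
finger_force: 0.0
t 10.0 yaw -0.02 rz first -0.02 then cm [ 0.29  0.07 20.09] tiltfix [0.03 0.01 0.  ] w 0.08554988591424499
circle mm 435.9 -160.6 dia 53.8 ellipse [ 435.8 -160.5] [52.3 52.6]
```

```bash
python3 -m jog '0 0 0 0.55 0.1 3.5 1;0 0 0 0 0 4 1;0 0 0 0 0 4 1;0 0 0 0 0 4 1;0 0 0 0 0 2.5 1;0 0 0 0 0 1.5 1;0 0 0 0 0 0.5 1;0 0 0 0 0 0 -1;0 0 0 0 0 0 -1;0 0 0 0 0 0 -1;0 0 0 0 0 0 -1;0 0 0 0 0 0 -1;0 0 0 0 0 0 -1;0 0 0 0 0 0 -1;0 0 0 0 0 0 -1'
```

```text
time: 11.55
ee_pos: [0.4367, -0.16, 0.0425]
tcp_rot: [0.0, 1.0, 0.0, 0.001]
force: [-1.2, 0.4, 5.0]
grip_width: 0.0238
finger_force: 58.7
```

```bash
python3 -m jog '0 0 0 0 0 -1 -1;0 0 0 0 0 -2 -1;0 0 0 0 0 -3 -1;0 0 0 0 0 -3.5 -1;0 0 0 0 0 -3.5 -1;0 0 0 0 0 -3.5 -1;0 0 0 0 0 -2 -1;0 0 0 0 0 -0.5 -1;0 0 0 0 0 0 -1;0 0 0 0 0 0 -1'; python3 - <<'E'
from h import *
import cv2
go(.665,-.092,.15,0)
im=lid(.07,(.665,-.092)); cv2.imwrite('pics/w5.png',im[:,:,::-1])
import pickle;pickle.dump(camera_info('wrist'),open('ci5.pkl','wb'))
E
```

```text
time: 12.55
ee_pos: [0.4343, -0.1592, 0.2298]
tcp_rot: [-0.0, 1.0, 0.0, -0.001]
force: [0.2, -0.0, -1.0]
grip_width: 0.0233
finger_force: 58.9
t 12.55 yaw 0.03 rz first 0.03 then cm [23.07 -6.72  7.98] tiltfix [-0.05  0.16 -0.  ] w 0.023285247078937008
```

View pics/w5.png

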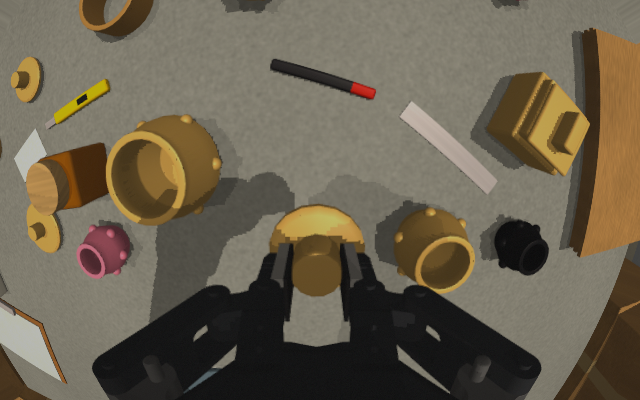

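The wrist view shows the small lid level in the grip. The large pot's rim is centred at about (147,177) and the medium pot's rim at about (445,265).

```bash
python3 - <<'E'
from h import *
import pickle
ci=pickle.load(open('ci5.pkl','rb'))
for z,pts in((.11,[(107,177),(187,177),(147,131),(147,224)]),(.09,[(414,265),(475,262),(440,237),(446,293)])):
    q=np.array([fish(ci,u,v,z) for u,v in pts]);print(q.round(4).tolist(),q[:2].mean(0),q[2:].mean(0))
E
python3 -m jog '0 0 0 1 -0.5 0 -1;0 0 0 2 -1.2 0 -1;0 0 0 2.5 -1.5 0 -1;0 0 0 2.5 -1.5 0 -1;0 0 0 2 -1.2 0 -1;0 0 0 1 -0.8 0 -1;0 0 0 0 0 0 -1;0 0 0 0 0 0 -1'
python3 - <<'E'
from h import *
import cv2,pickle
go(.665,-.092,.15,0)
pickle.dump(camera_info('wrist'),open('ci6.pkl','wb'))
im=camera('wrist'); cv2.imwrite('pics/w6.png',cv2.resize(im[20:220,200:440,::-1],None,fx=3,fy=3,interpolation=2))
E
```

```text
[[0.4573, 0.0404], [0.455, -0.0485], [0.497, -0.0124], [0.4106, 0.0007]] [ 0.45613424 -0.0040764 ] [ 0.45377864 -0.00586107]
[[0.3602, -0.2575], [0.3596, -0.3286], [0.3905, -0.2811], [0.3225, -0.3009]] [ 0.35988866 -0.29302897] [ 0.35650575 -0.29096455]
time: 13.4
ee_pos: [0.5447, -0.0928, 0.2304]
tcp_rot: [0.0, 1.0, 0.0, -0.001]
force: [-0.3, 0.9, -0.3]
grip_width: 0.0238
finger_force: 58.9
t 13.4 yaw 0.04 rz first 0.04 then cm [12.03 -0.08  8.04] tiltfix [0.01 0.14 0.  ] w 0.023810198727061617
```

View pics/w6.png

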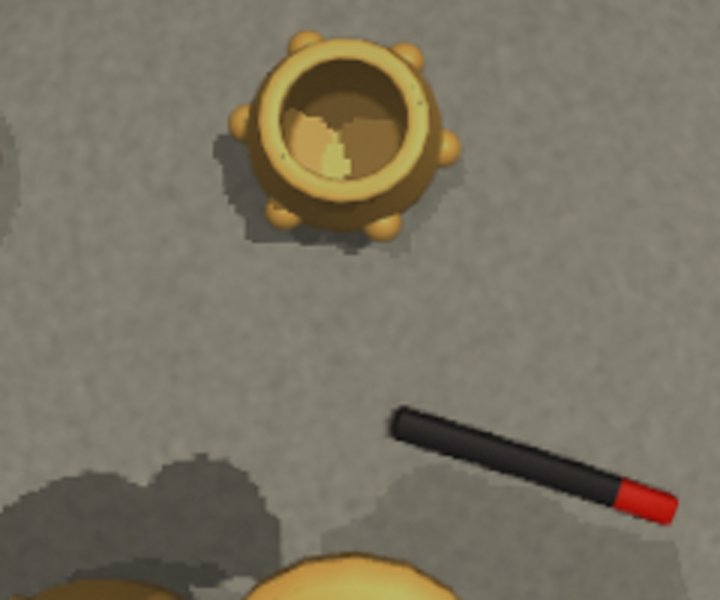

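The small pot's rim is at crop (258..429, 39..201), so its centre is at full-picture pixel (314.3, 59.8).

```bash
python3 - <<'E'
from h import *
import pickle
ci=pickle.load(open('ci6.pkl','rb'))
q=np.array([fish(ci,200+u/3-.33,20+v/3-.33,.07) for u,v in((258,120),(429,120),(343,39),(343,201))]);print(q.round(4).tolist(),q[:2].mean(0),q[2:].mean(0))
E
```

```text
[[0.6647, -0.0652], [0.6647, -0.1165], [0.6901, -0.0907], [0.6393, -0.0908]] [ 0.66473305 -0.09084429] [ 0.66471209 -0.0907048 ]
```

```bash
python3 -m jog '0 0 0 1.5 -0.2 0 -1;0 0 0 3 0 0 -1;0 0 0 3 0 0 -1;0 0 0 2.5 0 0 -1;0 0 0 1.5 0 0 -1;0 0 0 0.5 0 0 -1;0 0 0 0 0 0 -1;0 0 0 0 0 1.5 -1;0 0 0 0 0 3 -1;0 0 0 0 0 3 -1;0 0 0 0 0 2 -1;0 0 0 0 0 1 -1;0 0 0 0 0 0.5 -1;0 0 0 0 0 0 -1;0 0 0 0 0 0 -1'; python3 -c "
from h import *
go(.6650,-.0908,.1045,0)"
```

```text
time: 14.95
ee_pos: [0.6664, -0.0906, 0.1226]
tcp_rot: [0.0, 1.0, 0.0, 0.001]
force: [-0.2, 0.4, -0.9]
grip_width: 0.0234
finger_force: 58.9
t 14.95 yaw 0.02 rz first 0.02 then cm [-0.14  0.02  1.81] tiltfix [ 0.02 -0.13 -0.  ] w 0.023389553347112395
```

```bash
python3 -m jog '0 0 0 -0.1 0 0.4 -1;0 0 0 0 0 0.4 -1;0 0 0 0 0 0.4 -1;0 0 0 0 0 0.3 -1;0 0 0 0 0 0.2 -1;0 0 0 0 0 0 -1;0 0 0 0 0 0.1 -1;0 0 0 0 0 0 -1'
```

```text
time: 15.75
ee_pos: [0.665, -0.0903, 0.1046]
tcp_rot: [-0.0, 1.0, 0.0, 0.0]
force: [-2.6, 0.7, 6.0]
grip_width: 0.0237
finger_force: 59.5
```

```bash
python3 -m jog '0 0 0 0 0 0 0;0 0 0 0 0 0 1;0 0 0 0 0 0 1;0 0 0 0 0 0 1;0 0 0 0 0 0 1;0 0 0 0 0 -1 1;0 0 0 0 0 -2 1;0 0 0 0 0 -4 1;0 0 0 0 0 -4 1;0 0 0 0 0 -2 1;0 0 0 0 0 0 1'; python3 - <<'E'
from h import *
import cv2
go(.5992,.2841,.24,0)
im=lid(.085,(.665,-.0908)); cv2.imwrite('pics/w7.png',im[:,:,::-1])
E
```

```text
time: 16.85
ee_pos: [0.6678, -0.0906, 0.2397]
tcp_rot: [0.001, 1.0, 0.0, 0.005]
force: [0.5, -0.8, 0.5]
grip_width: 0.0855
finger_force: 0.0
t 16.85 yaw 0.03 rz first 0.03 then cm [-6.860e+00 -3.747e+01 -3.000e-02] tiltfix [ 0.06 -0.61 -0.  ] w 0.08547413986925059
circle mm 675.5 -90.4 dia 68.4 ellipse [674.8 -91. ] [58.6 66.3]
```

```bash
python3 -m jog '0 0 0 -0.3 -2 0 1;0 0 0 -0.7 -3.5 0 1;0 0 0 -0.8 -4.3 0 1;0 0 0 -0.8 -4.3 0 1;0 0 0 -0.8 -4.3 0 1;0 0 0 -0.8 -4.3 0 1;0 0 0 -0.8 -4.3 0 1;0 0 0 -0.8 -4.3 0 1;0 0 0 -0.6 -3.5 0 1;0 0 0 -0.3 -2 0 1;0 0 0 -0.1 -0.7 0 1;0 0 0 0 0 0 1;0 0 0 0 0 0 1'; python3 - <<'E'
from h import *
import cv2
go(.5992,.2841,.042,0)
im=lid(.015,(.5992,.2841)); cv2.imwrite('pics/w8.png',im[:,:,::-1])
E
```

```text
time: 18.2
ee_pos: [0.5969, 0.2819, 0.2323]
tcp_rot: [0.001, 1.0, -0.001, -0.0]
force: [0.0, 0.2, 0.1]
grip_width: 0.0853
finger_force: 0.0
t 18.2 yaw -0.11 rz first -0.11 then cm [ 0.23 -0.22 19.03] tiltfix [0.14 0.05 0.  ] w 0.08533736452827369
circle mm 599.7 286.2 dia 71.6 ellipse [599.9 286.2] [70.1 70.4]
```

```bash
python3 -m jog '0 0 0 0.3 -0.4 3.5 1;0 0 0 0 0 4 1;0 0 0 0 0 4 1;0 0 0 0 0 3.5 1;0 0 0 0 0 2 1;0 0 0 0 0 1.5 1;0 0 0 0 0 0.5 1;0 0 0 0 0 0 -1;0 0 0 0 0 0 -1;0 0 0 0 0 0 -1;0 0 0 0 0 0 -1;0 0 0 0 0 0 -1;0 0 0 0 0 0 -1;0 0 0 0 0 0 -1;0 0 0 0 0 0 -1'
```

```text
time: 19.75
ee_pos: [0.6005, 0.2892, 0.045]
tcp_rot: [-0.001, 1.0, 0.0, 0.001]
force: [0.7, 0.3, 5.8]
grip_width: 0.023
finger_force: 59.1
```

```bash
python3 -m jog '0 0 0 0 0 -1 -1;0 0 0 0 0 -2 -1;0 0 0 0 0 -3 -1;0 0 0 0 0 -3.5 -1;0 0 0 0 0 -3.5 -1;0 0 0 0 0 -3.5 -1;0 0 0 0 0 -2 -1;0 0 0 0 0 -0.5 -1;0 0 0 0 0 0 -1'; python3 -c "
from h import *
go(.358,-.293,.23,0)"
```

```text
time: 20.65
ee_pos: [0.5993, 0.2885, 0.2337]
tcp_rot: [-0.0, 1.0, 0.0, 0.0]
force: [-0.8, 0.7, -1.9]
grip_width: 0.0237
finger_force: 58.9
t 20.65 yaw 0.04 rz first 0.04 then cm [-24.13  58.15   0.37] tiltfix [-0.01 -0.04  0.  ] w 0.023695298247572737
```

```bash
python3 -m jog '0 0 0 -0.8 2 0 -1;0 0 0 -1.45 3.5 0 -1;0 0 0 -1.66 4 0 -1;0 0 0 -1.66 4 0 -1;0 0 0 -1.66 4 0 -1;0 0 0 -1.66 4 0 -1;0 0 0 -1.66 4 0 -1;0 0 0 -1.66 4 0 -1;0 0 0 -1.66 4 0 -1;0 0 0 -1.66 4 0 -1;0 0 0 -1.66 4 0 -1;0 0 0 -1.66 4 0 -1;0 0 0 -1.66 4 0 -1;0 0 0 -1.66 4 0 -1;0 0 0 -1 2.5 0 -1;0 0 0 -0.6 1.5 0 -1;0 0 0 -0.36 0.6 0 -1;0 0 0 0 0 0 -1;0 0 0 0 0 0 -1'; python3 -c "
from h import *
go(.358,-.2935,.12,0)"
```

```text
time: 22.55
ee_pos: [0.3583, -0.2911, 0.2323]
tcp_rot: [-0.001, 1.0, 0.001, -0.001]
force: [-1.0, -0.5, -0.3]
grip_width: 0.0237
finger_force: 59.0
t 22.55 yaw 0.12 rz first 0.12 then cm [-0.03  0.24 11.23] tiltfix [-0.1   0.09 -0.  ] w 0.023676312947740412
```

```bash
python3 -m jog '0 0 0 0 0.24 1.5 -1;0 0 0 0 0 2.5 -1;0 0 0 0 0 2.5 -1;0 0 0 0 0 1.5 -1;0 0 0 0 0 0.7 -1;0 0 0 0 0 0 -1;0 0 0 0 0 0 -1'; python3 -c "
from h import *
go(.358,-.2935,.127,0)"
```

```text
time: 23.25
ee_pos: [0.3592, -0.2948, 0.1469]
tcp_rot: [0.0, 1.0, 0.001, 0.001]
force: [-0.4, 0.0, -0.9]
grip_width: 0.0235
finger_force: 59.0
t 23.25 yaw 0.1 rz first 0.1 then cm [-0.12 -0.13  1.99] tiltfix [ 0.03 -0.06 -0.  ] w 0.023538948267424028
```

```bash
python3 -m jog '0 0 0 -0.1 -0.1 0.4 -1;0 0 0 0 0 0.4 -1;0 0 0 0 0 0.4 -1;0 0 0 0 0 0.3 -1;0 0 0 0 0 0.3 -1;0 0 0 0 0 0 -1;0 0 0 0 0 0.1 -1;0 0 0 0 0 0 -1'
```

```text
time: 24.05
ee_pos: [0.3574, -0.294, 0.1272]
tcp_rot: [-0.0, 1.0, 0.0, -0.0]
force: [0.3, -0.1, -0.5]
grip_width: 0.0233
finger_force: 59.0
```

```bash
python3 -m jog '0 0 0 0 0 0.1 -1;0 0 0 0 0 0.1 -1;0 0 0 0 0 0 -1'
```

```text
time: 24.35
ee_pos: [0.3576, -0.2943, 0.1268]
tcp_rot: [-0.0, 1.0, 0.0, 0.0]
force: [-2.8, 2.4, 9.1]
grip_width: 0.0229
finger_force: 59.9
```

Contact came at the expected height. Releasing and rising, then on to the large lid.

```bash
python3 -m jog '0 0 0 0 0 0 0;0 0 0 0 0 0 1;0 0 0 0 0 0 1;0 0 0 0 0 0 1;0 0 0 0 0 0 1;0 0 0 0 0 -1 1;0 0 0 0 0 -2 1;0 0 0 0 0 -4 1;0 0 0 0 0 -4 1;0 0 0 0 0 -1 1;0 0 0 0 0 0 1'; python3 - <<'E'
from h import *
import cv2
go(.357,.296,.24,0)
a=camera('wrist'); t=camera('top'); 
cv2.imwrite('pics/w9.png',np.hstack([cv2.resize(a[100:260,240:400],(400,400),interpolation=2),cv2.resize(t[120:220,290:390],(400,400),interpolation=2)])[:,:,::-1])
E
```

```text
time: 25.45
ee_pos: [0.3589, -0.2951, 0.2481]
tcp_rot: [0.002, 1.0, 0.0, 0.003]
force: [0.5, 0.7, 0.1]
grip_width: 0.0852
finger_force: 0.0
t 25.45 yaw 0.03 rz first 0.03 then cm [ -0.19 -59.11   0.81] tiltfix [ 0.19 -0.3  -0.  ] w 0.08521448478701077
```

View pics/w9.png

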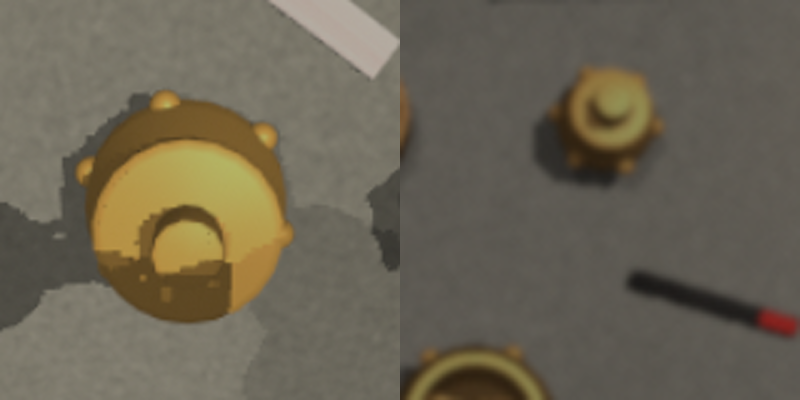

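The medium lid (left, wrist view, centred at crop (188,230)) and the small lid (right, top view) both lie flat and centred on their pots. Next is the large lid, going by an arc to stay within reach.

```bash
python3 -m jog '0 0 0 0.8 -2 0 1;0 0 0 1.2 -3.5 0 1;0 0 0 1.2 -4 0 1;0 0 0 1.2 -4 0 1;0 0 0 1.2 -4 0 1;0 0 0 1.2 -4 0 1;0 0 0 1.2 -4 0 1;0 0 0 1.1 -4 0 1;0 0 0 -1.1 -4 0 1;0 0 0 -1.2 -4 0 1;0 0 0 -1.2 -4 0 1;0 0 0 -1.2 -4 0 1;0 0 0 -1.2 -4 0 1;0 0 0 -1.2 -4 0 1;0 0 0 -1.2 -3 0 1;0 0 0 -0.8 -2 0 1;0 0 0 -0.2 -0.6 0 1;0 0 0 0 0 0 1;0 0 0 0 0 0 1'; python3 - <<'E'
from h import *
import cv2
go(.357,.2965,.042,0)
im=lid(.015,(.357,.2965)); cv2.imwrite('pics/w10.png',im[:,:,::-1])
E
```

```text
time: 27.45
ee_pos: [0.3553, 0.2951, 0.2442]
tcp_rot: [0.001, 1.0, -0.001, -0.001]
force: [-0.1, -1.5, 0.4]
grip_width: 0.0853
finger_force: 0.0
t 27.45 yaw -0.08 rz first -0.08 then cm [ 0.17 -0.14 20.22] tiltfix [0.11 0.1  0.  ] w 0.08525842209350439
circle mm 356.4 298.9 dia 91.5 ellipse [356.6 298.9] [89.9 90.2]
```

```bash
python3 -m jog '0 0 0 0.1 -0.4 3.5 1;0 0 0 0 0 4 1;0 0 0 0 0 4 1;0 0 0 0 0 4 1;0 0 0 0 0 2.4 1;0 0 0 0 0 1.5 1;0 0 0 0 0 0.5 1;0 0 0 0 0 0 -1;0 0 0 0 0 0 -1;0 0 0 0 0 0 -1;0 0 0 0 0 0 -1;0 0 0 0 0 0 -1;0 0 0 0 0 0 -1;0 0 0 0 0 0 -1;0 0 0 0 0 0 -1'
```

```text
time: 29.0
ee_pos: [0.357, 0.3016, 0.0477]
tcp_rot: [-0.0, 1.0, 0.0, 0.001]
force: [0.2, -0.7, 5.9]
grip_width: 0.0231
finger_force: 58.5
```

```bash
python3 -m jog '0 0 0 0 0 -1 -1;0 0 0 0 0 -2 -1;0 0 0 0 0 -3 -1;0 0 0 0 0 -3.5 -1;0 0 0 0 0 -3.5 -1;0 0 0 0 0 -3.5 -1;0 0 0 0 0 -2 -1;0 0 0 0 0 -0.5 -1;0 0 0 0 0 0 -1'; python3 -c "
from h import *
go(.455,-.004,.23,0)"
```

```text
time: 29.9
ee_pos: [0.3561, 0.301, 0.2369]
tcp_rot: [-0.0, 1.0, 0.0, 0.001]
force: [0.1, -0.3, -1.9]
grip_width: 0.0228
finger_force: 58.9
t 29.9 yaw 0.04 rz first 0.04 then cm [ 9.89 30.5   0.69] tiltfix [-0.02 -0.1   0.  ] w 0.02284566328338085
```

```bash
python3 -m jog '0 0 0 0.6 2 0 -1;0 0 0 1.1 3.5 0 -1;0 0 0 1.3 4 0 -1;0 0 0 1.3 4 0 -1;0 0 0 1.3 4 0 -1;0 0 0 1.3 4 0 -1;0 0 0 1.3 4 0 -1;0 0 0 0.9 2.5 0 -1;0 0 0 0.6 1.7 0 -1;0 0 0 0.2 0.8 0 -1;0 0 0 0 0 0 -1;0 0 0 0 0 2 -1;0 0 0 0 0 2.5 -1;0 0 0 0 0 1.5 -1;0 0 0 0 0 0.5 -1;0 0 0 0 0 0 -1;0 0 0 0 0 0 -1'; python3 - <<'E'
from h import *
import cv2
go(.455,-.0035,.15,0)
cv2.imwrite('pics/s11.png',cv2.resize(camera('side')[100:260,250:450],None,fx=3.5,fy=3.5,interpolation=2)[:,:,::-1])
E
```

```text
time: 31.6
ee_pos: [0.4557, -0.0032, 0.1719]
tcp_rot: [-0.0, 1.0, 0.001, 0.001]
force: [0.1, -0.0, 0.4]
grip_width: 0.0229
finger_force: 59.1
t 31.6 yaw 0.11 rz first 0.11 then cm [-0.07  0.03  2.19] tiltfix [-0.02 -0.06  0.  ] w 0.022881111669037803
```

View pics/s11.png

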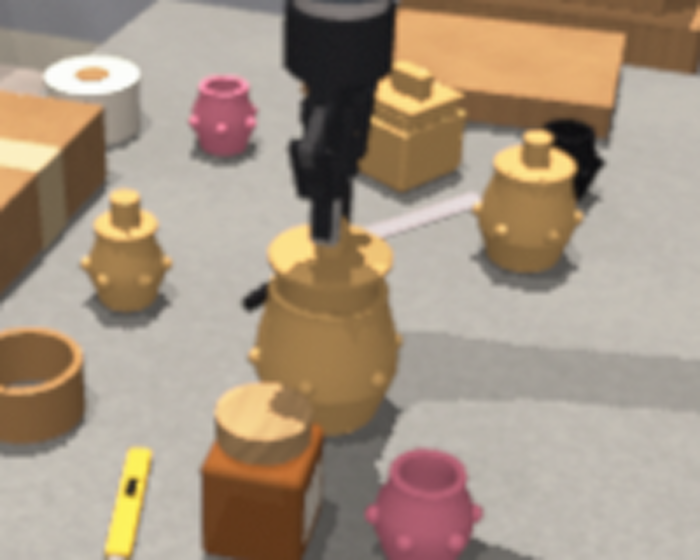

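The side view shows the large lid centred just above its pot at crop (330,255), and the other three lids seated flat.

```bash
python3 -m jog '0 0 0 -0.1 0 0.4 -1;0 0 0 0 0 0.4 -1;0 0 0 0 0 0.4 -1;0 0 0 0 0 0.4 -1;0 0 0 0 0 0.3 -1;0 0 0 0 0 0.2 -1;0 0 0 0 0 0.1 -1;0 0 0 0 0 0.1 -1;0 0 0 0 0 0 -1'
```

```text
time: 32.55
ee_pos: [0.4542, -0.004, 0.1495]
tcp_rot: [0.0, 1.0, 0.0, -0.0]
force: [-3.0, -0.5, 8.0]
grip_width: 0.0228
finger_force: 60.1
```

```bash
python3 -m jog '0 0 0 0 0 0 0;0 0 0 0 0 0 1;0 0 0 0 0 0 1;0 0 0 0 0 0 1;0 0 0 0 0 0 1;0 0 0 0 0 -1 1;0 0 0 0 0 -2 1;0 0 0 0 0 -4 1;0 0 0 0 0 -4 1;0 0 0 0 0 -1 1;0 0 0 0 0 0 1;0 0 0 0 0 0 1'; python3 - <<'E'
from h import *
import cv2
a=camera('wrist'); t=camera('side')
cv2.imwrite('pics/w12.png',np.hstack([cv2.resize(a[90:270,230:410],(400,400),interpolation=2),cv2.resize(t[100:260,250:410],(400,400),interpolation=2)])[:,:,::-1])
E
```

```text
time: 33.75
ee_pos: [0.4535, -0.0041, 0.2676]
tcp_rot: [0.0, 1.0, 0.0, -0.001]
force: [0.0, -0.8, -0.5]
grip_width: 0.0852
finger_force: 0.0
```

View pics/w12.png

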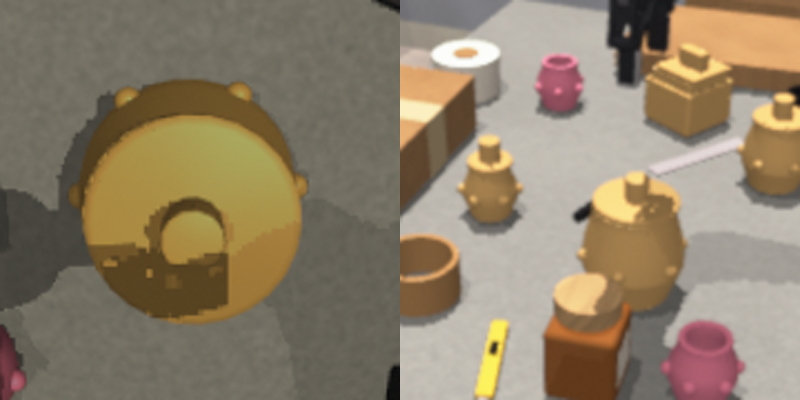

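The large lid is flat and centred, all four lids are seated, and the gripper is clear. Handing in.

```bash
python3 -c "
from rig import manip
print(manip.sign_off())"
```

```text
the job is handed in; nothing more can be done
None
```

I put all four stoneware lids on their matching pots and handed the job in at about 34 s. The last pictures show each lid flat and centred with the gripper clear; sign-off gave no verdict.

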